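# Trip the shutter flag, then hold its hidden bolt head with the flag level

### The job

Press the release pad of the beam shutter so that its flag drops. Then reach down into the narrow gap behind the bracket's front plate, take hold of the hidden hexagon bolt head, turn it until the flag is lifted back to level, and keep holding the head there so that it cannot turn while the front nut gets tightened: the program finishes with the fingers gripping the bolt head and nothing touching the flag. Leave the objective, lens tube and clamping fork where they stand.

Things in the scene. Friction and masses are not known exactly. Their poses are not given: they have to be found in the camera images.
- bracket: Fixed aluminium U bracket; place and yaw vary. Origin on the table under the bolt head's centre; x from front plate to rear plate (away from the robot at yaw 0), y towards the flag, z up. Plates 70 mm wide (y -35..35): front at x -34..-28, top 107 mm up; rear at x 28..34, top 93 mm up. The 56 mm gap is open above and at both y ends; its floor is 10 mm up. Whole unit: x -122..36, y -35..118 mm.
- head_center (a point): Centre of the steel hexagon bolt head, mid-gap, 75 mm above the table: 22 mm across flats, 25.4 mm across corners, 12 mm long along its axis (bracket x -6..6 mm). A 16 mm round shank runs from it through the front plate; its rear side is free.
- spindle (a joint): Angle (rad) of bolt, head, flag and front nut, turning as one about bracket x: 0 = flag level along bracket y, positive = tip up. Limits -0.45 (dropped) and 0.45. Starts at about +0.30, resting on the release's nose; tripped it falls to -0.45. It turns freely: unless the head is held, the flag falls (its weight gives 0.015 to 0.035 Nm).
- bolt_head: The bolt head; origin at its centre, x along the bolt's axis, y along the flag, turning with it. Its flats: the normal of one pair stands (spindle + 0.26) rad from bracket y towards bracket z, the other pairs 1.047 rad from it either way. So that pair's normal points 0.19 rad below bracket y when the flag is dropped, 0.26 rad above when it is level.
- flag: Aluminium shutter flag: arm 5 mm thick, 14 mm high, in front of the front plate (bracket x -46..-41 mm), with a 26 mm high paddle at its end, clamped by a 19 mm hexagon nut in front (part of the flag, reaching x -56 mm). Origin at the bolt head's centre; y along the arm to the tip.
- flag_tip (a point): Tip of the flag, 115 mm from the bolt's axis.
- pad_top (a point): Centre of the upper face of the release's square thumb pad, 26 x 26 mm, in front of the flag near its tip, about 55 mm above the table (bracket x -109 mm, y 84 mm) at the start. Push it straight down.
- release (a joint): Rocking release lever (rad): 0 = its nose stands under the flag; 0.22 = pad fully down (10 mm lower), nose pulled away. It pivots at bracket x -64 mm, 30 mm above the table; its upright and nose reach 94 mm above the table. It moves with a push of about 2 N and stays where it is left.
- objective: Bystander: loose microscope objective, 31 mm diameter, 50 mm tall, standing in front of the bracket; origin at the centre of its underside.
- lens_tube: Bystander: loose short black lens tube, 31 mm diameter, 18 mm tall, beside the bracket on the side away from the flag; origin at the centre of its underside.
- clamp_fork: Bystander: loose black slotted clamping fork, 25 x 64 x 15 mm, lying behind the bracket; origin at the centre of its underside.

How it is judged (in metres and radians):
On the way:
1. the release is pressed and the flag has dropped (value of joint release above 0.05 rad and value of joint spindle below -0.38 rad), for 0.2 s.
At the end, for the whole second after the job is handed in: The program ends with the fingers gripping the bolt head (more than 5 N, the head between the pads: grasp point within 25 mm of its centre), the flag held level within 0.08 rad (about 4.5 degrees) and not turning, and neither the robot nor the release touching the flag (value of joint spindle between -0.08 and 0.08 rad and velocity of joint spindle between -0.05 and 0.05 rad/s and contact force between the fingers and bolt_head above 5 N and distance between the grasp point and head_center below 0.025 m and contact force between each of the arm, the fingers and flag below 0.3 N and contact force between release and flag below 0.1 N); the arm keeps its last pose, push and grip.
It fails at once if the objective is shifted more than 20 mm or tipped (distance of objective from where it was at the start of the episode above 0.02 m or angle between objective's own z axis and vertical above 0.4 rad).
It fails at once if the lens tube is shifted more than 20 mm or tipped (distance of lens_tube from where it was at the start of the episode above 0.02 m or angle between lens_tube's own z axis and vertical above 0.4 rad).
It fails at once if the clamping fork is shifted more than 20 mm or tipped (distance of clamp_fork from where it was at the start of the episode above 0.02 m or angle between clamp_fork's own z axis and vertical above 0.4 rad).
It also fails if it takes over 40 s, if anything falls off the work surface, if the arm or the gripper's body presses on something with over 40 N, if the wrist force passes 120 N, or if a joint passes its speed limit or range.

### The arm

A 6-joint arm with a two-finger parallel gripper is mounted at the origin on a cart in front of the work surface, level with it; the furniture and walls round the work are solid. World frame = base frame: x ahead of the robot, y to its left, z up, the work surface at z = 0. Lengths are in mm, angles in degrees, forces in N, time in s.
With the tool pointing down it reaches from about 350 to 975 mm from the base axis. Payload 7.1 kg.
Tool frame: the origin (TCP) lies at the very end of the fingers, on their centre line; the grasp point (between the pads) lies 19 mm behind it (ctrl.tcp_to_grasp is the distance from the TCP to the grasp point, in mm); z points along the fingers, y is the line along which they close (so a half turn about z gives the same grasp; the last joint's range is limited). The gripper opens to 88 mm and grips with 3 to 60 N. Pads are 20 mm wide; open, the fingers measure 115 mm over their backs; the gripper's body (75 mm by 178 mm) begins 61 mm behind the grasp point.
Start: joints at [75.229, 24.242, 93.386, -0, 62.372, -1.089], TCP at [147.804, 607.255, 222.675] pointing down, gripper open.
Joint ranges: [-172.04, 172.04], [-51.8, 120.97], [4.93, 147.93], [-75.15, 255.16], [6.16, 154.13], [-145.62, 145.62]. Speed limits (degrees/s): [136.94, 136.94, 172.46, 180, 180, 180].

### API

Orientations are given as a 3x3 rotation matrix whose columns are the frame's x, y, z axes.
In Python, from workcell import ctrl gives the robot as it stands. Calls block until the motion is done:
- ctrl.reach(position, orientation): joint-space move of the TCP to a pose.
- ctrl.servo_line(position, rotation=None, feed=150): straight line of the TCP; rotation=None keeps the orientation; feed is the mean speed in mm/s.
- ctrl.set_joints(angles): joint-space move.
- ctrl.open() and ctrl.grasp(grasp_force=None): open the fingers fully, or close them until they stop; grasp_force is the grip in N (None keeps the last).
- ctrl.hold(seconds).
- ctrl.solve_ik(position, orientation): joint angles nearest the present ones, or None.
- ctrl.state(): the state.
- ctrl.get_image(name): name is "scene" or "side" or "wrist"; returns a dict with "frame" (420x560x3 uint8, blue, green, red), "fx", "fy", "cx", "cy" (pixels), "k1" (the pictures are not rectified: a ray, as slopes to the right and down, at radius r is drawn at 1 + k1 r^2 times it, then the intrinsics apply), "R" (3x3) and "t" (3): a world point X has camera coordinates R X + t. Camera axes: x right, y down, z forward; pixel columns grow to the right and rows downward; lengths in mm; the calibration is good to about 2 mm. A picture is of the moment at which its call begins. There is no depth.
A pose or a line that the arm cannot do raises ctrl.Unreachable and nothing moves.
- ctrl.close_job(): hands the job in; it is judged then, once.
Trained networks look in a picture, given as the dict that the camera call returned (one of the last four; its "shot" number tells which), for a name from the list of things; names that differ only in an ending like _2 or _b are one class to them, and where a whole thing is asked for, a point or a joint stands for the part that bears it (a point fixed in the world has none). Each returns a list of dicts, best first, with "conf" (0 to 1); they miss things now and then, are a little off and sometimes report something else, mostly with a low value. They report only what shows in the picture. A call takes as long as a camera call.
- ctrl.spot_in(picture, label): "location" ([x, y, z] in mm, in world coordinates, good to about 4 mm: the middle of the surface that is visible of it).
- ctrl.cut_out(picture, label): "region" (420x560 bool, what is visible of it).
The state is a dict: "time_s": time; "joint_positions": joint angles; "joint_vel": joint speeds; "effort": joint torques, N m; "tcp_pos": TCP position; "tool_rot": TCP orientation; "wrist_force": force on the tool from outside, world axes, zero at the start; "moment": the same for the moment, N m; "gripper_width": opening from 0.0 (shut) to 1.0 (fully open); "finger_force": force on a finger pad.
Only numpy, scipy, OpenCV 4.12 (cv2) and the standard library are available. Lean on these libraries where they do the work, as an engineer would, in place of code of your own. Each camera call takes 0.05 s, during which the arm holds its last target. There are 200 camera calls.

## Working session

There is one attempt and no reset: what is moved stays moved. The work goes in short steps, each a Python script; the robot and the scene stay as the last script left them, time stands still between calls to the robot, and variables do not carry over. Pictures are saved under pics/ and viewed, at most 10 in all, crops included, and the job is handed in when it is done.

```bash
mkdir -p pics; ls
python3 - <<'E'
from workcell import ctrl
import cv2,numpy as np
ims={}
for n in ["scene","side"]:
    p=ctrl.get_image(n); ims[n]=p
    cv2.imwrite(f"pics/{n}0.png",p["frame"])
    print(n,p["fx"],p["fy"],p["cx"],p["cy"],p["k1"],np.round(p["R"],3).tolist(),np.round(p["t"],1).tolist())
    for l in ["bracket","head_center","bolt_head","flag","flag_tip","pad_top","release","objective","lens_tube","clamp_fork"]:
        r=ctrl.spot_in(p,l)
        print(n,l,[(np.round(d["location"],1).tolist(),round(d["conf"],2)) for d in r[:2]])
print(ctrl.state()["time_s"])
E
```

```text
pics
scene 472.12522321574727 472.12522321574727 281.7835435724383 208.29521560292275 -0.022004594990597724 [[-0.826, -0.564, -0.005], [-0.442, 0.653, -0.614], [0.35, -0.505, -0.789]] [514.7, 236.9, 756.1]
scene bracket [([537.9, 84.9, 48.5], 0.94)]
scene head_center [([570.7, 67.3, 84.7], 0.55)]
scene bolt_head []
scene flag [([533.2, 124.4, 92.0], 0.88)]
scene flag_tip [([536.6, 127.5, 92.5], 0.91)]
scene pad_top [([503.0, 157.1, 54.6], 0.6)]
scene release []
scene objective [([470.5, 83.5, 37.0], 0.76)]
scene lens_tube [([594.1, -21.5, 14.7], 0.58)]
scene clamp_fork [([661.3, 118.9, 7.7], 0.61)]
side 406.68687543565306 406.68687543565306 283.6141527536239 207.28618749902896 -0.03301353535000843 [[-0.296, 0.955, -0.005], [0.83, 0.254, -0.497], [-0.473, -0.152, -0.868]] [102.2, -449.5, 1183.0]
side bracket [([553.3, 83.0, 52.1], 0.71), ([577.4, 61.7, 80.6], 0.23)]
side head_center []
side bolt_head [([576.3, 66.7, 81.7], 0.56), ([665.1, 118.6, 5.7], 0.24)]
side flag [([538.8, 137.6, 98.3], 0.55)]
side flag_tip [([542.1, 136.7, 93.8], 0.64)]
side pad_top [([488.9, 154.9, 49.6], 0.72)]
side release [([486.7, 153.3, 56.0], 0.47), ([541.7, 102.2, 85.3], 0.33)]
side objective [([482.9, 80.6, 35.1], 0.58), ([544.4, 102.9, 88.7], 0.45)]
side lens_tube [([594.3, -19.9, 14.4], 0.59)]
side clamp_fork [([667.9, 117.2, 8.6], 0.69), ([550.0, 80.4, 52.7], 0.42)]
1.1
```

Run:
```python
import cv2
a=cv2.imread("pics/scene0.png"); b=cv2.imread("pics/side0.png")
cv2.imwrite("pics/s0.png",cv2.resize(a[100:300,140:400],(780,600),interpolation=cv2.INTER_CUBIC))
cv2.imwrite("pics/d0.png",cv2.resize(b[110:290,180:420],(800,600),interpolation=cv2.INTER_CUBIC))
```

```text
(no output)
```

View pics/s0.png

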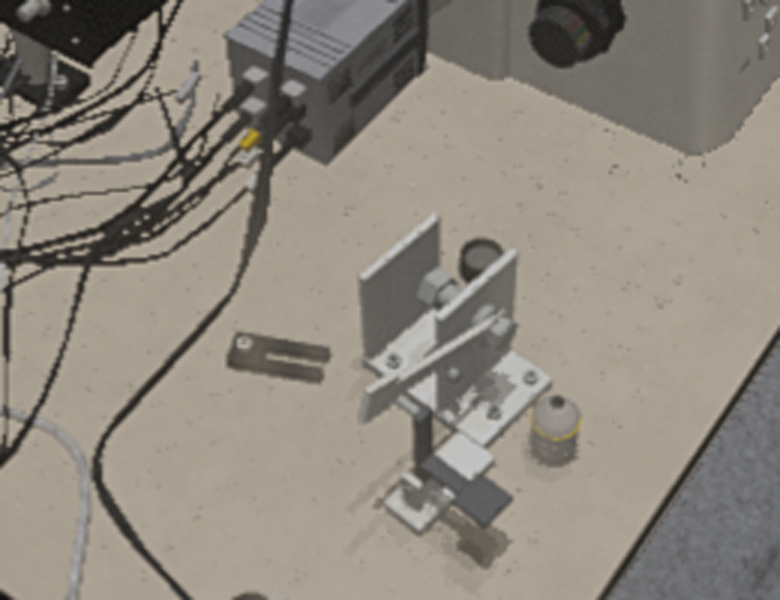

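View pics/d0.png

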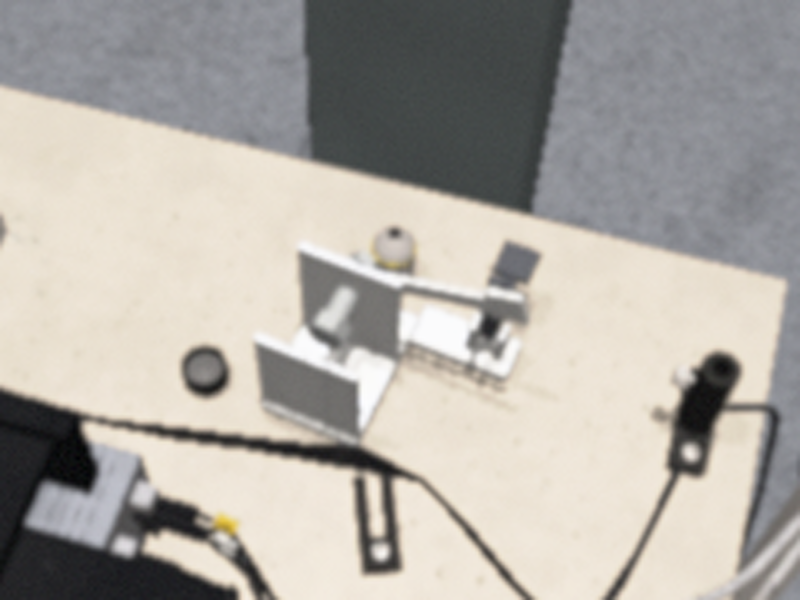

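```bash
cat > h.py <<'E'
import numpy as np, cv2
from scipy.optimize import least_squares
def proj(p,X):
    X=np.atleast_2d(X).astype(float)
    C=X@np.array(p["R"]).T+np.array(p["t"]); s=C[:,:2]/C[:,2:]
    s=s*(1+p["k1"]*(s**2).sum(1,keepdims=True))
    return s*[p["fx"],p["fy"]]+[p["cx"],p["cy"]]
def Rz(a): return np.array([[np.cos(a),-np.sin(a),0],[np.sin(a),np.cos(a),0],[0,0,1]])
def B(q,X): return np.atleast_2d(X)@Rz(q[2]).T+[q[0],q[1],0]
def box(x,y,z): return [[a,b,c] for a in x for b in y for c in z]
E
python3 - <<'E'
from h import *
from workcell import ctrl
ps=ctrl.get_image("scene"); pd=ctrl.get_image("side")
S=[(437,292,-34,35,107),(518,251,-28,-35,107),(360,279,31,35,93),(438,215,34,-35,93)]
D=[(300,245,-34,-35,107),(402,285,-31,35,107),(256,337,31,-35,93),(360,380,31,35,93)]
S=np.array(S,float);D=np.array(D,float)
us=S[:,:2]/3+[140,100]; ud=D[:,:2]*.3+[180,110]
def f(q,a=1,b=1): return np.r_[a*(proj(ps,B(q,S[:,2:]))-us).ravel(),b*(proj(pd,B(q,D[:,2:]))-ud).ravel()]
for a,b in((1,1),(1,0),(0,1)):
    r=least_squares(f,[575,66,-.17],args=(a,b),x_scale=[10,10,.1]); print(r.x[:2],np.degrees(r.x[2]),np.round(r.fun,1))
    if a and b: q=r.x
np.save("q.npy",q)
print("pad",B(q,[-109,84,55]),"tip",B(q,[-43,110,109]))
for n,p,s,o,sz in(("s",ps,3,(140,100),(780,600)),("d",pd,10/3,(180,110),(800,600))):
    im=cv2.imread(f"pics/{n}0.png")
    def dr(pts,c):
        h=cv2.convexHull(((proj(p,B(q,pts))-o)*s+s/2-.5).astype(np.int32)); cv2.polylines(im,[h],True,c,1)
    dr(box([-34,-28],[-35,35],[10,107]),(0,0,255)); dr(box([28,34],[-35,35],[10,93]),(255,0,0))
    dr(box([-122,-96],[71,97],[55]),(0,255,0))
    dr(box([-6,6],[-11,11],[64,86]),(0,255,255))
    cv2.imwrite(f"pics/o{n}.png",im); ims=im if n=="s" else ims
cv2.imwrite("pics/o.png",np.hstack([ims[200:560,320:580],im[200:560,220:580]]))
E
```

```text
[573.24373404  59.62861518] -8.718326506331568 [ 0.8  8.1 -2.1 -2.6 -0.  -2.  -0.8 -2.6  0.1 -1.5 -0.1  0.3 -1.1 -0.8
 -0.9 -0.2]
[572.97320246  58.32499195] -10.32202218670644 [ 0.6  7.6 -1.5 -2.4  0.5 -3.   0.4 -3.   0.  -0.  -0.   0.  -0.  -0.
 -0.  -0. ]
[574.14340738  60.97645988] -6.957741383109527 [ 0.   0.  -0.  -0.  -0.  -0.  -0.  -0.  -0.1 -0.7  0.2  0.3 -0.5  0.3
  0.3  0.1]
pad [[478.23564669 159.17992526  55.        ]] tip [[547.41404841 174.87542573 109.        ]]
```

View pics/o.png

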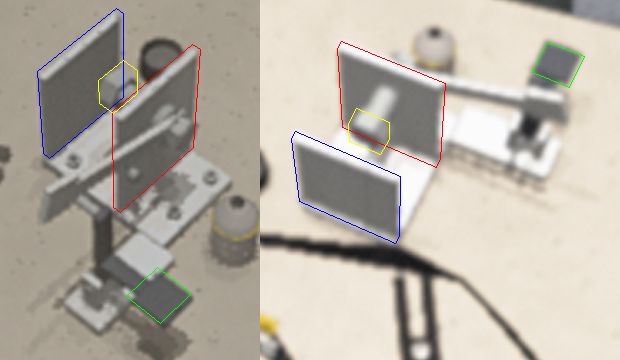

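The overlay shows one mis-picked corner: the front plate's left top corner in the scene view is at about (435, 313) in the crop. I'll refit with that.

Run:
```python
from h import *
from workcell import ctrl
ps=ctrl.get_image("scene"); pd=ctrl.get_image("side")
S=[(435,314,-34,35,107),(518,251,-28,-35,107),(360,279,31,35,93),(438,215,34,-35,93)]
D=[(300,244,-34,-35,107),(402,284,-31,35,107),(256,337,31,-35,93),(360,380,31,35,93)]
S=np.array(S,float);D=np.array(D,float)
us=S[:,:2]/3+[140,100]; ud=D[:,:2]*.3+[180,110]
def f(q,a=1,b=1): return np.r_[a*(proj(ps,B(q,S[:,2:]))-us).ravel(),b*(proj(pd,B(q,D[:,2:]))-ud).ravel()]
for a,b in((1,0),(0,1),(1,1)):
    r=least_squares(f,[575,66,-.17],args=(a,b),x_scale=[10,10,.1]); print(r.x[:2],np.degrees(r.x[2]),np.round(r.fun,1))
q=r.x
np.save("q.npy",q)
print("pad",B(q,[-109,84,55]))
o=[]
for n,p,s,of in(("s",ps,3,(140,100)),("d",pd,10/3,(180,110))):
    im=cv2.imread(f"pics/{n}0.png")
    def dr(pts,c):
        h=cv2.convexHull(((proj(p,B(q,pts))-of)*s+s/2-.5).astype(np.int32)); cv2.polylines(im,[h],True,c,1)
    dr(box([-34,-28],[-35,35],[10,107]),(0,0,255)); dr(box([28,34],[-35,35],[10,93]),(255,0,0))
    dr(box([-122,-96],[71,97],[55]),(0,255,0))
    dr(box([-6,6],[-11,11],[64,86]),(0,255,255))
    o.append(im)
cv2.imwrite("pics/o2.png",np.hstack([o[0][200:560,320:580],o[1][200:560,220:580]]))
from h import *
a=q[2]
# IK check for press and grasp
st=ctrl.state(); print(st["time_s"],st["gripper_width"])
R=np.c_[Rz(a)@[1,0,0],-Rz(a)@[0,1,0],[0,0,-1]]
for X in([-109,84,70],[0,0,160],[0,0,60]): print(ctrl.solve_ik(B(q,X)[0],R))
```

```text
[570.63374483  62.33320273] -10.835081919628838 [ 0.8  2.4 -1.5 -0.3  0.2 -1.2  0.5 -1.1  0.  -0.   0.   0.   0.  -0.
  0.  -0. ]
[573.82249234  60.87612552] -6.858005725720274 [ 0.   0.  -0.  -0.  -0.  -0.  -0.  -0.  -0.1 -0.6  0.2  0.4 -0.4  0.2
  0.4 -0.1]
[572.11904511  61.30054004] -8.988159430115493 [ 1.4  1.7 -2.1 -1.6 -0.1 -1.3 -0.7 -1.8  1.1 -1.4  0.9  0.5 -0.2 -1.2
  0.  -0.5]
pad [[477.58084382 161.2981825   55.        ]]
1.3 0.9982502569327979
[ 1.73091682e+01  2.81376957e+01  1.13738733e+02 -2.54444375e-14
  3.81235717e+01  1.16297328e+02]
[ 4.93066202e+00  2.46999812e+01  1.02404860e+02 -2.54444375e-14
  5.28951593e+01  1.03918821e+02]
[ 4.93066202e+00  3.33659489e+01  1.04813634e+02 -2.54444375e-14
  4.18204171e+01  1.03918821e+02]
```

View pics/o2.png

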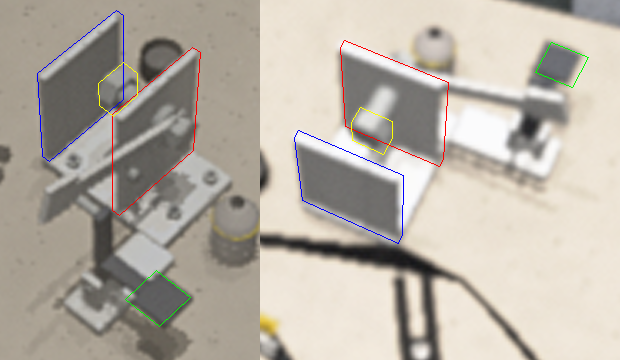

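The front-plate, rear-plate and pad outlines now fit to about 2 px. The yaw is still uncertain (−7° to −11°), which is good enough for pressing. I'll press the pad and then measure from the wrist camera.

Run:
```python
from h import *
from workcell import ctrl
q=np.load("q.npy");a=q[2]
R=np.c_[Rz(a)@[1,0,0],-Rz(a)@[0,1,0],[0,0,-1]]
P=B(q,[-109,84,0])[0]
ctrl.reach(P+[0,0,230],R)
ctrl.grasp(10)
ctrl.servo_line(P+[0,0,75],feed=200)
f0=np.array(ctrl.state()["wrist_force"])
for z in np.arange(60,41,-2):
    ctrl.servo_line(P+[0,0,z],feed=60)
    s=ctrl.state(); f=np.array(s["wrist_force"])-f0
    print(z,np.round(f,1),np.round(s["tcp_pos"],1))
    if f[2]>15: break
ctrl.hold(.3)
ctrl.servo_line(P+[0,0,200],feed=250)
ctrl.open()
# look from above
ctrl.reach(B(q,[0,0,260])[0],R)
ctrl.hold(.3)
p=ctrl.get_image("wrist"); cv2.imwrite("pics/w0.png",p["frame"]); 
import pickle; pickle.dump({k:p[k] for k in("fx","fy","cx","cy","k1","R","t","frame")},open("w0.pkl","wb"))
for l in["flag_tip","head_center","pad_top"]: print(l,[(np.round(d["location"],1).tolist(),round(d["conf"],2)) for d in ctrl.spot_in(p,l)[:2]])
im=p["frame"].copy()
for pts,c in((box([-34,-28],[-35,35],[10,107]),(0,0,255)),(box([28,34],[-35,35],[10,93]),(255,0,0)),(box([-6,6],[-11,11],[64,86]),(0,255,255))):
    for z in set(np.array(pts)[:,2]):
        t=[v for v in pts if v[2]==z]; cv2.polylines(im,[cv2.convexHull(proj(p,B(q,t)).astype(np.int32))],True,c,1)
cv2.imwrite("pics/w0o.png",cv2.resize(im,(800,600),interpolation=cv2.INTER_CUBIC))
print(ctrl.state()["time_s"])
```

```text
60 [-0.4 -0.6  1. ] [477.4 161.2  59.8]
58 [ 0.3 -1.7  0.4] [477.6 161.3  58. ]
56 [-0.4 -0.7 -0.1] [477.5 161.3  55.9]
54 [-0.9 -0.7  1.4] [477.4 161.3  53.9]
52 [-0.8 -0.1  1. ] [477.5 161.2  51.9]
50 [-1.3 -0.2  1.3] [477.7 161.3  49.9]
48 [-1.  -0.8  0.4] [477.7 161.3  47.9]
46 [-3.9 -0.  13. ] [477.8 161.4  46.7]
44 [-8.8 -2.  30. ] [477.8 161.5  46. ]
flag_tip [([536.6, 121.6, 56.7], 0.68)]
head_center [([574.3, 58.9, 88.4], 0.61)]
pad_top [([503.3, 157.9, 46.9], 0.92)]
11.5667
```

View pics/w0o.png

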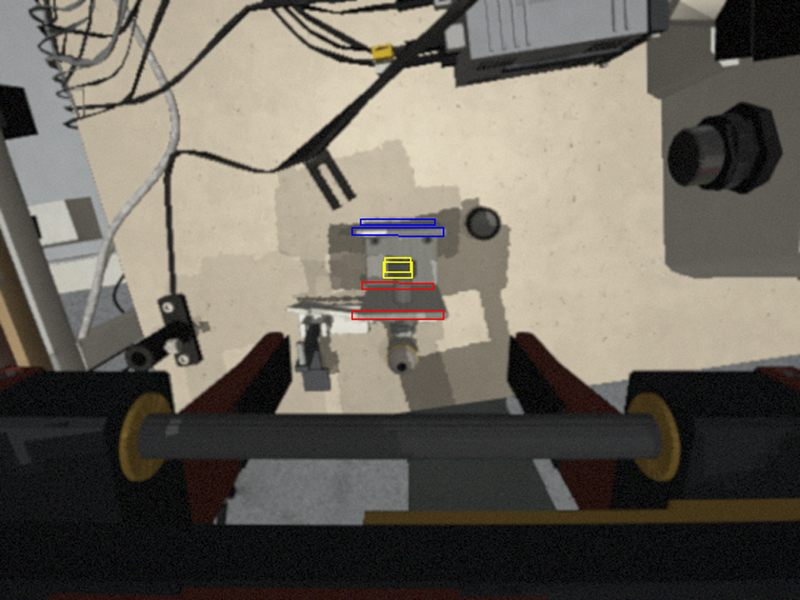

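The picture shows the flag dropped: the network puts the flag tip at 57 mm. The model outlines land on the plates and on the head at (397, 267). A zoom will let me refine the yaw and offset.

Run:
```python
import cv2,pickle
p=pickle.load(open("w0.pkl","rb"))
cv2.imwrite("pics/w0z.png",cv2.resize(p["frame"][145:235,225:345],(800,600),interpolation=cv2.INTER_CUBIC))
```

```text
(no output)
```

View pics/w0z.png

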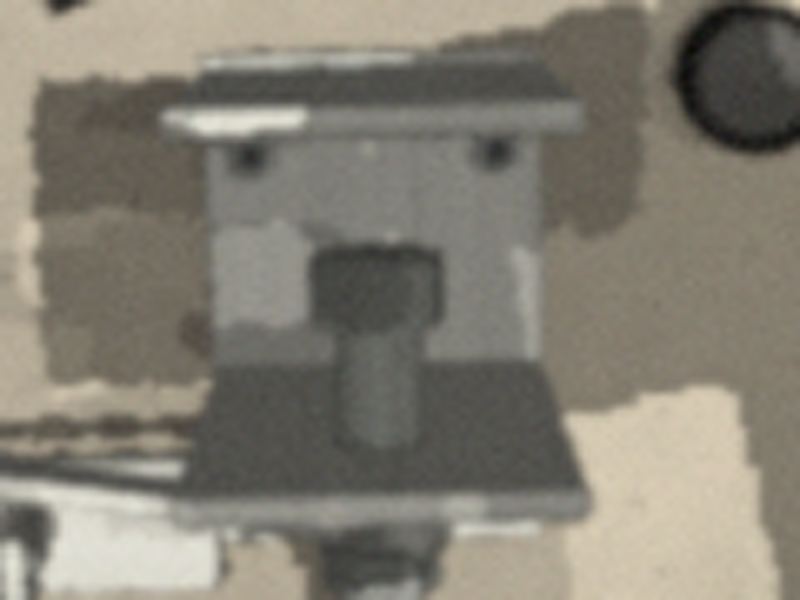

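The zoom shows the rear strip at (163–582, 98–133), the front strip at (178–590, 488–520) and the head at (312–442, 245–325). I'll fit the pose to these.

Run:
```python
from h import *
import pickle
p=pickle.load(open("w0.pkl","rb")); q0=np.load("q.npy")
W=np.array([(168,104,34,35,93),(582,99,34,-35,93),(165,134,28,35,93),(582,130,28,-35,93),
(178,495,-28,35,107),(590,488,-28,-35,107),(178,521,-34,35,107),(588,516,-34,-35,107)],float)
u=(W[:,:2]+.5)*.15-.5+[225,145]
r=least_squares(lambda q:(proj(p,B(q,W[:,2:]))-u).ravel(),q0,x_scale=[10,10,.1])
q=r.x; print(q[:2],np.degrees(q[2]),np.round(r.fun,1)); np.save("q2.npy",q)
hd=(np.array([[312,285],[442,285]])+.5)*.15-.5+[225,145]
print(hd,proj(p,B(q,[[0,12.7,75],[0,-12.7,75],[6,0,86],[-6,0,86]])),(np.array([[377,245],[377,325]])+.5)*.15-.5+[225,145])
```

```text
[571.75225984  58.22436316] -7.798732220260029 [-1.2 -0.3  1.3 -0.7 -0.5  0.7  1.2  0.2 -1.5 -0.5  0.9 -0.5 -1.3  0.9
  1.1  0.5]
[[271.375 187.325]
 [290.875 187.325]] [[270.39733666 187.18648653]
 [292.10755093 186.80065263]
 [281.22338686 183.60651836]
 [281.39700924 193.99793838]] [[281.125 181.325]
 [281.125 193.325]]
```

```bash
cat >> h.py <<'E'
Q=np.array([572.0,59.3,np.radians(-8.1)])
def Rt(phi,q=Q):
    Rx=cv2.Rodrigues(np.array([phi,0,0.]))[0]
    return Rz(q[2])@Rx@np.diag([1.,-1,-1])
def tcp(phi,back=0,off=(0,0,0),q=Q):
    return B(q,[0,0,75])[0]+np.array(off)+Rt(phi,q)[:,2]*(19-back)
E
python3 - <<'E'
from h import *
from workcell import ctrl
print(ctrl.tcp_to_grasp)
for ph,b in((-.19,130),(-.19,0),(0,0),(.26,0)): print(np.round(ctrl.solve_ik(tcp(ph,b),Rt(ph)),1))
ctrl.reach(tcp(-.19,130),Rt(-.19))
f0=np.array(ctrl.state()["wrist_force"])
for b in(60,30,10,0):
    ctrl.servo_line(tcp(-.19,b),feed=80)
    s=ctrl.state(); print(b,np.round(np.array(s["wrist_force"])-f0,1))
    if np.linalg.norm(np.array(s["wrist_force"])-f0)>12: raise SystemExit("contact")
ctrl.grasp(10); s=ctrl.state()
print(s["gripper_width"]*88,s["finger_force"],np.round(np.array(s["wrist_force"])-f0,1),np.round(s["moment"],2),s["time_s"])
E
```

```text
18.700000000000003
[ 12.2  25.1  98.6 -11.7  60.5 116.4]
[  9.9  35.1 102.9 -14.4  46.3 118.4]
[  4.7  33.7 104.9  -0.   41.4 102.8]
[ -2.7  33.9 106.8  23.3  40.3  77.4]
60 [-0.   0.4 -1.3]
30 [ 0.7 -1.  -0.7]
10 [-0.4 -0.4 -1.7]
0 [-0.4 -0.3 -0.6]
22.010776988957232 10.000047195644584 [-0.1  4.6 -2.8] [0.92 0.08 0.07] 15.2333
```

The fingers closed to 22.0 mm, so they are across the flats. Next I tighten the grip and turn.

Run:
```python
from h import *
from workcell import ctrl
ctrl.grasp(30)
for ph in np.linspace(-.19,.26,10)[1:]:
    ctrl.servo_line(tcp(ph),Rt(ph),feed=5)
    s=ctrl.state(); print(round(ph,2),round(s["gripper_width"]*88,1),np.round(s["wrist_force"],1),np.round(s["moment"],2))
    if np.linalg.norm(s["wrist_force"])>40: break
ctrl.hold(.3); o=[]
for n in("scene","side"):
    p=ctrl.get_image(n); im=p["frame"]
    for l in("flag","flag_tip"): print(n,l,[(np.round(d["location"],1).tolist(),round(d["conf"],2)) for d in ctrl.spot_in(p,l)[:2]])
    for y0 in(35,): pass
    for ang,c in((0,(0,255,0)),(.08,(0,0,255)),(-.08,(255,0,0))):
        T=B(Q,[[-46,y*np.cos(ang)-z*np.sin(ang),75+y*np.sin(ang)+z*np.cos(ang)] for y,z in((115,13),(115,-13))])
        u=proj(p,T); print(n,ang,np.round(u,1).tolist())
    c=proj(p,B(Q,[-46,90,75]))[0].astype(int)
    cr=im[c[1]-40:c[1]+40,c[0]-50:c[0]+50]; print(c)
    o.append(cv2.resize(cr,(400,320),interpolation=cv2.INTER_CUBIC))
cv2.imwrite("pics/f.png",np.hstack(o)); print(ctrl.state()["time_s"],ctrl.state()["finger_force"])
```

```text
-0.14 21.6 [ 2.3  7.  -2.1] [1.19 0.12 0.04]
-0.09 21.7 [ 0.   7.5 -3.4] [1.22 0.05 0.11]
-0.04 21.6 [ 1.7  7.5 -3.5] [ 1.27 -0.03  0.07]
0.01 21.7 [ 1.9  8.7 -3.1] [ 1.27 -0.08  0.05]
0.06 21.9 [ 1.7  8.7 -3.1] [ 1.27 -0.06  0.09]
0.11 22.3 [ 3.2  8.8 -3.9] [ 1.2  -0.17  0.09]
0.16 21.7 [ 3.2  7.8 -5. ] [ 1.16 -0.21  0.04]
0.21 21.8 [ 3.2  9.  -4. ] [ 1.16 -0.3   0.01]
0.26 21.8 [ 2.8  8.6 -4. ] [ 1.06 -0.32 -0.08]
scene flag [([531.6, 120.9, 79.6], 0.77)]
scene flag_tip [([536.4, 124.7, 78.7], 0.93)]
scene 0 [[260.7, 244.4], [261.3, 252.8]]
scene 0.08 [[261.0, 240.8], [260.8, 250.1]]
scene -0.08 [[260.6, 247.7], [262.1, 255.2]]
[271 239]
side flag [([537.9, 151.9, 80.7], 0.46)]
side flag_tip [([545.7, 154.2, 75.0], 0.76)]
side 0 [[339.3, 208.6], [337.9, 214.8]]
side 0.08 [[339.2, 206.1], [338.7, 212.7]]
side -0.08 [[339.1, 210.9], [336.8, 216.6]]
[327 207]
19.125 29.99894365319051
```

View pics/f.png

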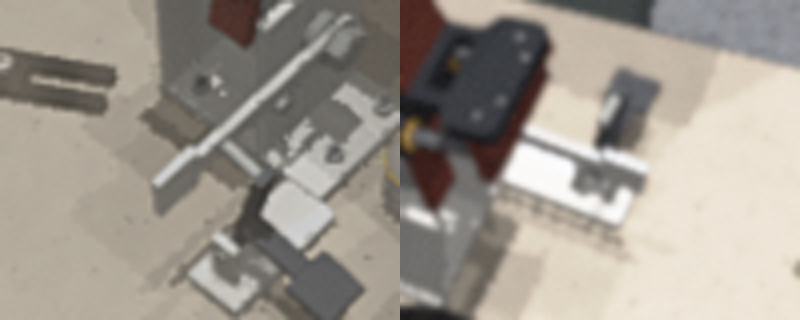

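The scene view puts the upper tip corner of the flag at (259.5, 245), against (260.7, 244.4) predicted for level, so it is within about 0.02 rad. The fingers are clear of the flag, and the release nose is pulled away. I'm handing in the job.

```bash
python3 -c "
from workcell import ctrl
print(ctrl.close_job())"
```

```text
the job is handed in; nothing more can be done
None
```

The job is handed in but I have not seen the verdict: the flag dropped when I pressed the pad, the fingers now hold the bolt head with 30 N and the flag level to about 0.02 rad by the camera, and the arm never came near the objective, lens tube or fork.

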